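Finish a staggered shielding wall in front of a source holder

TASK

Finish the two-course shielding wall on the steel stand: lay a full block on the bare part of the plate, end to end with the bolted one, then lay the second course on top as half block, full block, half block, starting at the end plate, so that the upper full block bridges the joint below. Butt the blocks closely (gaps of no more than about 5 mm), in line and flush with the bolted block, each lying flat. Leave the 60 mm spare block and everything else on the table where they are.

Things in the scene. Friction and masses are not known exactly. Their poses are not given: they have to be found in the camera images.
- stand: steel stand fixed to the table, for a two-course wall. Base plate 56 (x) x 184 (y) x 10 mm. Origin: centre of its underside; y along the wall, whose centre line is x = 0; x points across it, away from the robot; z up. At its +y end an end plate, then the bolted block; the bare plate from y = +2 to -92 mm takes the rest; the finished wall runs from y = +82 to about -80 mm
- stand_end (a point): foot of the end plate's inner face, on the wall's centre line and on top of the 10 mm base plate (stand frame x 0, y +82, z 10 mm). The end plate is 40 wide x 8 thick and reaches 70 mm above the table
- stand_bolted (a point): centre of the free end face of the bolted full block (stand frame x 0, y +2, z 25 mm). That block, dark steel like the loose ones, 80 x 40 x 30 mm, fills y = +82 to +2 mm and its top is 40 mm above the table; the bottom block goes end to end with this face
- stand_source (a point): top of the small source holder behind the wall (stand frame x +90, y 0, z 54 mm): fixed, 38 x 38 mm foot, 54 mm tall, joined to the plate by a 9 mm thick strip
- full_a: full block: dark bare-steel shielding block with 2 mm rounded edges, 80 mm long x 40 wide x 30 high, mass about 0.7 kg, lying flat and loose on the table. Origin: centre of its underside; x along its 80 mm length, z up
- full_b: full block: dark bare-steel shielding block with 2 mm rounded edges, 80 mm long x 40 wide x 30 high, mass about 0.7 kg, lying flat and loose on the table. Origin: centre of its underside; x along its 80 mm length, z up
- half_a: half block: dark bare-steel shielding block with 2 mm rounded edges, 40 mm long x 40 wide x 30 high, mass about 0.35 kg, lying flat and loose on the table. Origin: centre of its underside; x along its 40 mm length, z up (square from above)
- half_b: half block: dark bare-steel shielding block with 2 mm rounded edges, 40 mm long x 40 wide x 30 high, mass about 0.35 kg, lying flat and loose on the table. Origin: centre of its underside; x along its 40 mm length, z up (square from above)
- spare: odd spare block, of no use in this wall: dark bare-steel shielding block with 2 mm rounded edges, 60 mm long x 40 wide x 30 high, mass about 0.5 kg, lying flat and loose on the table. Origin: centre of its underside; x along its 60 mm length, z up
- full_a_center (a point): centre of block full_a, 15 mm above the centre of its underside
- full_b_center (a point): centre of block full_b, 15 mm above the centre of its underside
- half_a_center (a point): centre of block half_a, 15 mm above the centre of its underside
- half_b_center (a point): centre of block half_b, 15 mm above the centre of its underside
- vial: bystander: small glass vial with black cap, 24 mm diameter, 51 mm tall; origin at the centre of its underside
- dropper_bottle: bystander: small brown bottle with black cap, 37 mm diameter, 85 mm tall; origin at the centre of its underside
- glass_beaker: bystander: glass beaker, 46 mm diameter, 58 mm tall; origin at the centre of its underside
- weight: bystander: brass-coloured calibration weight with a knob, 22 mm diameter, 34 mm tall; origin at the centre of its underside
- bench_timer: bystander: flat white bench timer with a small display, 60 x 62 mm, 29 mm high; origin at the centre of its underside
Things that resemble listed ones, but are neither listed nor needed, are in the scene too. What is shaped like the half_b but red is not meant.

How it is judged:
By the outcome, as a careful person would: the job done as asked, in the order asked, and still so for the second after the job is handed in, with the robot touching nothing.
It also fails if it takes over 72 s, if anything falls off the work surface, if the arm or the gripper's body presses on something with over 40 N, if the wrist force passes 120 N, or if a joint passes its speed limit or range.

ROBOT

A 6-joint arm with a two-finger parallel gripper is mounted at the origin on a cart in front of the work surface, level with it; the furniture and walls round the work are solid. World frame = base frame: x ahead of the robot, y to its left, z up, the work surface at z = 0. Lengths are in m, angles in rad, forces in N, time in s.
With the tool pointing down it reaches from about 0.35 to 0.775 m from the base axis. Payload 7.3 kg.
Tool frame: the origin (TCP) lies on the centre line of the jaws, within the pads' length; the fingertips stand 25 mm ahead of it and the grasp point (between the pads) lies 6 mm ahead of it; z points along the fingers, y is the direction in which the jaws open and shut (so a half turn about z gives the same grasp; the last joint's range is limited). The gripper opens to 92 mm and grips with 3 to 60 N. Pads are 19 mm wide; open, the fingers measure 130 mm over their backs; the gripper's body (75 mm by 190 mm) begins 47 mm behind the grasp point.
Start: joints at [-1.41, 0.342, 1.524, -0, 1.275, -0.146], TCP at [0.159, -0.5, 0.252] pointing down, gripper open.
Joint ranges: [-2.53, 2.53], [-0.77, 2.02], [0.04, 2.7], [-1, 4.14], [0.28, 2.66], [-3.11, 3.11]. Speed limits (rad/s): [2.57, 2.57, 3.14, 3.14, 3.14, 3.14].

INTERFACE

Orientations are given as [roll, pitch, yaw] about the fixed x, y, z axes, in that order (R = Rz(yaw) Ry(pitch) Rx(roll)).
In Python, from cell import telemetry, read_camera, workorder gives the robot as it stands.
- The arm moves only by the shell command python3 -m creep 'ROWS' [FORCE]. ROWS is JSON, one flat list of numbers, 5 for each row, row after row: the opening, from 0 (shut) to 1 (fully open), then the shift along the world's x, y, z in m, then the turn about the world's z in rad. A call has 1 to 12 rows; each row shifts and turns the pose as measured when the row begins; what a row does not reach is not made up. A row lasts 1/8 s, in which the tool goes at most 62.5 mm and 10.7 degrees, less where a joint would pass 70% of its speed; a pose out of reach is approached as far as the arm can. A call is refused whole if a number of a shift passes 0.0625 or a number of a turn 0.188, either way. A call with a gripper value outside its range is refused whole. The fingers move at their own pace and stop on an object; FORCE is the grip in N (left out, the last holds). Time passes only in rows, so rows that do not move let the fingers close. It gives the time, the measured TCP pose, the force and the opening at its end, in the units of the state.
- telemetry.observe(): the state, without advancing time (a new reading comes with each control period).
- read_camera(name): name is "scene" or "top" or "wrist"; returns a dict with "image" (384x512x3 uint8, red, green, blue), "fovy" (degrees; the focal length in pixels is half the picture's height over the tangent of half this angle, whatever the lens; pixels are square), "cx", "cy" (the principal point, pixels), "distortion" ([k1, k2, p1, p2, k3] as OpenCV has them; the pictures are not rectified), "R" (3x3) and "t" (3): a world point X has camera coordinates R X + t. Camera axes: x right, y down, z forward; pixel columns grow to the right and rows downward; lengths in m; the calibration is good to about 2 mm. A picture is of the moment at which its call begins. There is no depth.
- workorder.hand_in(): hands the job in, once; it reports no verdict.
The state is a dict: "time": time; "qpos": joint angles; "qvel": joint speeds; "joint_efforts": joint torques, N m; "tool_pos": TCP position; "tool_rot": TCP orientation; "contact_force": force on the tool from outside, world axes, zero at the start; "torque": the same for the moment, N m; "opening": finger opening in m.
Only numpy, scipy, OpenCV 4.12 (cv2) and the standard library are available. Lean on these libraries where they do the work, as an engineer would, in place of code of your own. Each camera call takes 0.05 s, during which the arm holds its last target.

## Working session

There is one attempt and no reset: what is moved stays moved. The work goes in short steps, Python scripts to look and compute and a shell command to move; the robot and the scene stay as the last step left them, time stands still between calls to the robot, and variables do not carry over. Pictures are saved under pics/ and viewed, and the job is handed in when it is done.

```bash
ls; mkdir -p pics; cat > h.py <<'E'
import numpy as np, cv2
from cell import telemetry, read_camera, workorder
def cam(name,save=None):
    c=read_camera(name)
    im=c['image']; h=im.shape[0]
    f=h/2/np.tan(np.radians(c['fovy'])/2)
    c['K']=np.array([[f,0,c['cx']],[0,f,c['cy']],[0,0,1]]); c['D']=np.array(c['distortion'],float)
    c['R']=np.array(c['R']);c['t']=np.array(c['t'])
    if save: cv2.imwrite('pics/'+save,im[:,:,::-1])
    return c
def ray(c,px,z):
    p=cv2.undistortPoints(np.array(px,float).reshape(-1,1,2),c['K'],c['D']).reshape(-1,2)
    d=np.c_[p,np.ones(len(p))]@c['R']; o=-c['R'].T@c['t']
    s=(z-o[2])/d[:,2]
    return o+d*s[:,None]
def proj(c,X):
    return cv2.projectPoints(np.array(X,float).reshape(-1,1,3),cv2.Rodrigues(c['R'])[0],c['t'],c['K'],c['D'])[0].reshape(-1,2)
E
python3 - <<'E'
from h import *
s=telemetry.observe(); print(s)
for n in ['top','scene','wrist']:
    c=cam(n,n+'0.png'); print(n,c['fovy'],-c['R'].T@c['t'],c['D'],c['R'][2])
E
```

```text
pics
{'time': 0.0, 'qpos': array([-1.40997467e+00,  3.42722074e-01,  1.52498925e+00, -1.02491420e-05,
        1.27539417e+00, -1.46039932e-01]), 'qvel': array([ 0.00060941,  0.00056275, -0.00031614, -0.00083127,  0.00030401,
       -0.00024718]), 'joint_efforts': array([-1.05420484e-03, -4.31246889e+01, -2.44221032e+01,  7.18700350e-02,
        5.59714402e-02, -9.08554171e-05]), 'tool_pos': array([ 0.15852669, -0.50012045,  0.25105496]), 'tool_rot': array([-3.14009449e+00, -2.10454381e-04,  3.06864422e-01]), 'contact_force': array([-0.74924967,  0.6032227 , -0.37426423]), 'torque': array([ 0.0196103 , -0.01247945,  0.0765368 ]), 'opening': 0.09152855104449767}
top 55.01699382872597 [ 0.44372827 -0.01217469  1.19194658] [-0.11275691  0.          0.          0.          0.        ] [ 7.82482199e-02 -2.51689374e-04 -9.96933876e-01]
scene 43.90135339998609 [-0.29355206  0.49791529  1.16885779] [0.06898073 0.         0.         0.         0.        ] [ 0.56378194 -0.35473729 -0.74586284]
wrist 62.32594056563303 [ 0.22931513 -0.47739912  0.38350277] [-0.0375961  0.         0.         0.         0.       ] [-0.2639034  -0.0826258  -0.96100363]
```

View pics/top0.png

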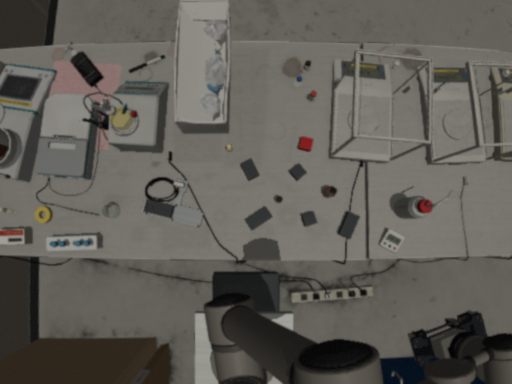

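View pics/scene0.png

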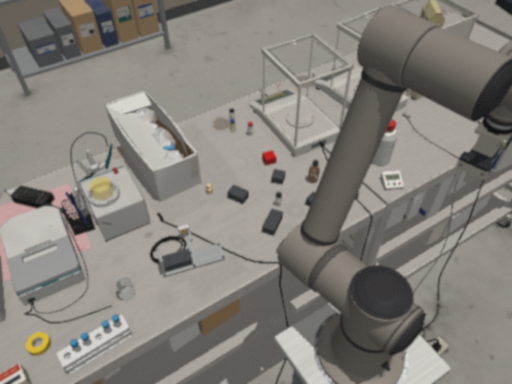

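View pics/wrist0.png

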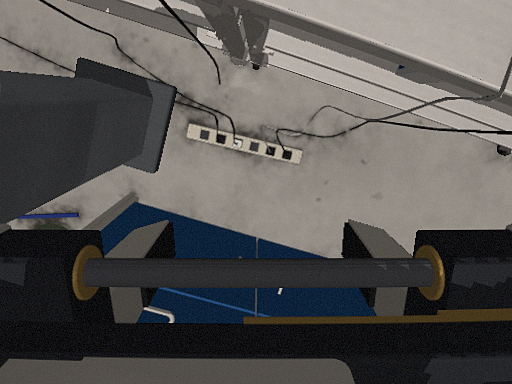

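The top view shows dark blocks near (250,170), (297,172), (259,217), (308,218) and (348,224), and the stand near (172,212). I'll zoom in on it.

```bash
python3 - <<'E'
import cv2
a=cv2.imread('pics/top0.png')
cv2.imwrite('pics/z1.png',cv2.convertScaleAbs(cv2.resize(a[130:260,130:390],None,fx=3,fy=3,interpolation=cv2.INTER_CUBIC),alpha=1.6))
b=cv2.imread('pics/scene0.png')
cv2.imwrite('pics/z2.png',cv2.convertScaleAbs(cv2.resize(b[130:300,100:340],None,fx=3.3,fy=3.3,interpolation=cv2.INTER_CUBIC),alpha=1.6))
E
```

```text
(no output)
```

View pics/z1.png

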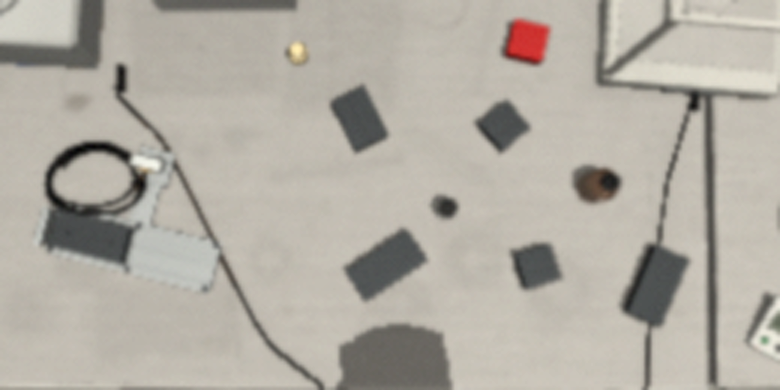

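View pics/z2.png

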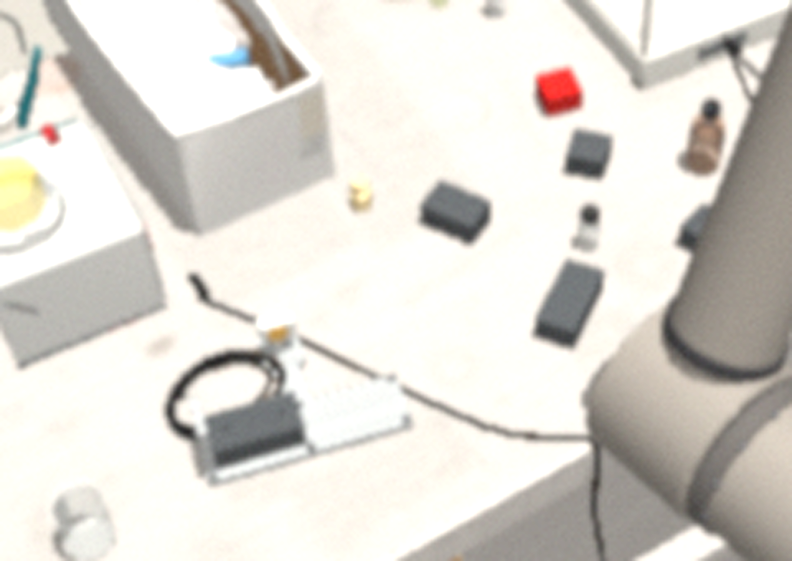

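```bash
cat >> h.py <<'E'
def blobs(c,z,vmax=75,amin=60,roi=None):
    im=c['image'].astype(int); m=((im.max(2)<vmax)&(im.max(2)-im.min(2)<25)).astype(np.uint8)*255
    if roi: 
        k=np.zeros_like(m);k[roi[1]:roi[3],roi[0]:roi[2]]=1;m*=k
    m=cv2.morphologyEx(m,cv2.MORPH_OPEN,np.ones((3,3)))
    out=[]
    for q in cv2.findContours(m,cv2.RETR_EXTERNAL,cv2.CHAIN_APPROX_NONE)[0]:
        if cv2.contourArea(q)<amin: continue
        w=ray(c,q.reshape(-1,2),z)[:,:2]
        r=cv2.minAreaRect((w*1000).astype(np.float32))
        out.append((q.reshape(-1,2).mean(0).round(0),r))
    return out
E
python3 - <<'E'
from h import *
c=cam('top')
im=c['image']
for p in [(250,170),(297,172),(259,217),(308,218),(349,224),(160,209),(280,240)]: print(p,im[p[1],p[0]])
for b in blobs(c,0.03,75,60,(130,130,390,240)): print(b[0],np.round(b[1][0],1),np.round(b[1][1],1),round(b[1][2],1))
# stand points (scaled zoom coords/3+offset)
Z=lambda x,y:(130+x/3,130+y/3)
print('plate corners z.01',ray(c,[Z(218,248),Z(206,291),Z(133,262),Z(35,245)],0.01).round(4))
print('block corners z.04',ray(c,[Z(51,207),Z(134,226),Z(126,263),Z(42,243)],0.04).round(4))
print('source z.054',ray(c,[Z(148,162)],0.054).round(4), 'vial',ray(c,[Z(447,206)],.05).round(3),'bottle',ray(c,[Z(607,182)],.08).round(3),'weight',ray(c,[Z(297,50)],.03).round(3))
E
```

```text
(250, 170) [49 50 50]
(297, 172) [49 50 51]
(259, 217) [51 53 52]
(308, 218) [50 52 52]
(349, 224) [49 51 52]
(160, 209) [46 47 47]
(280, 240) [125 121 114]
[308. 218.] [ 454.7 -200.7] [41.8 42.2] 18.2
[348. 225.] [ 434.5 -326.4] [47.1 82.3] 65.8
[258. 218.] [455.5 -42.5] [41.  77.7] 33.8
[328. 191.] [ 540.5 -268.5] [31.9 45.3] 0.3
[158. 196.] [518.8 272.2] [128.3  90.1] 1.5
[297. 172.] [ 602.6 -166.8] [40.7 42. ] 40.4
[249. 169.] [608.8 -14.1] [61.7 39.9] 26.5
[205. 131.] [732.4 128.6] [  6.7 142.2] 0.0
[150. 144.] [700.  317.9] [107.8  72.3] 89.7
plate corners z.01 [[0.4705 0.1342 0.01  ]
 [0.4245 0.1465 0.01  ]
 [0.4549 0.2255 0.01  ]
 [0.4722 0.3327 0.01  ]]
block corners z.04 [[0.5116 0.3077 0.04  ]
 [0.4922 0.2191 0.04  ]
 [0.4535 0.2268 0.04  ]
 [0.4737 0.3165 0.04  ]]
source z.054 [[0.5581 0.203  0.054 ]] vial [[ 0.514 -0.107  0.05 ]] bottle [[ 0.537 -0.268  0.08 ]] weight [[0.681 0.051 0.03 ]]
```

```bash
python3 -m creep '[1,0.0247,0.038,-0.004,0.155,1,0.0247,0.038,-0.004,0.155,1,0.0247,0.038,-0.004,0.155,1,0.0247,0.038,-0.004,0.155,1,0.0247,0.038,-0.004,0.155,1,0.0247,0.038,-0.004,0.155,1,0.0247,0.038,-0.004,0.155,1,0.0247,0.038,-0.004,0.155,1,0.0247,0.038,-0.004,0.155,1,0.0247,0.038,-0.004,0.155,1,0.0247,0.038,-0.004,0.155,1,0.0247,0.038,-0.004,0.155]'
```

```text
time: 1.7
tool_pos: [0.4605, -0.0312, 0.2012]
tool_rot: [3.141, 0.001, 2.221]
contact_force: [0.1, -1.5, -0.2]
opening: 0.0918
```

```bash
python3 - <<'E'
from h import *
c=cam('wrist','w1.png')
print(telemetry.observe()['tool_pos'],telemetry.observe()['tool_rot'])
for b in blobs(c,0.03,75,600): print(b[0],np.round(b[1][0],1),np.round(b[1][1],1),round(b[1][2],1))
E
```

```text
[ 0.46255498 -0.02742713  0.20084573] [ 3.13795706e+00 -8.54101283e-05  2.22961525e+00]
[278. 306.] [ 553.8 -159.2] [652.4 229.5] 37.3
[249. 173.] [453.  -37.3] [49.  82.1] 37.4
[493.  22.] [539.6 210.9] [28.6 44.4] 68.9
[175.  28.] [333.5  22.7] [330.8  71.4] 36.0
```

View pics/w1.png

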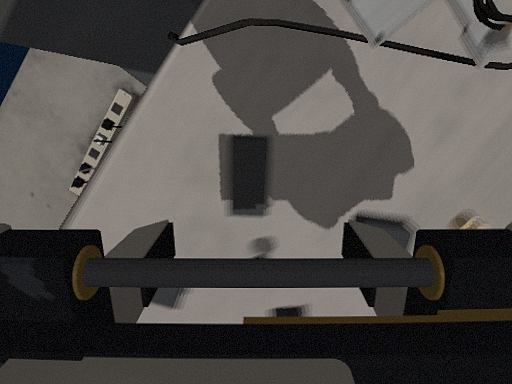

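```bash
python3 -m creep '[1,-0.005,-0.015,0,-0.068,1,0,0,0,0]'; python3 - <<'E'
from h import *
c=cam('wrist','w2.png')
print(telemetry.observe()['tool_pos'],telemetry.observe()['tool_rot'])
print(c['image'][150:200:6,200:300:5].max(2))
for v in (25,35,45,55):
 for b in blobs(c,0.03,v,600,(180,90,340,230)): print(v,b[0],np.round(b[1][0],1),np.round(b[1][1],1),round(b[1][2],1))
E
```

```text
time: 2.0
tool_pos: [0.4573, -0.042, 0.2003]
tool_rot: [3.139, -0.001, 2.161]
contact_force: [-0.6, 0.8, -0.2]
opening: 0.0918
[ 0.45736419 -0.04188196  0.20040154] [ 3.13864925e+00 -9.06077154e-04  2.16110775e+00]
[[142 144 138 138  76  73  77  31  33  36  30  31  29  37  37  86  78  85
   81  81]
 [141 140 138 141  79  74  78  32  40  30  35  38  36  34  37  84  80  77
   85  84]
 [137 135 139 138  76  80  77  44  35  36  28  32  31  36  23  80  79  85
   80  78]
 [136 136 142 137  69  77  74  40  36  39  30  36  32  35  32  85  76  81
   79  80]
 [137 132 137 138  72  73  72  37  37  36  33  37  42  32  31  82  77  76
   81  75]
 [135 136 137 140  71  82  79  31  33  34  31  36  35  29  30  82  76  78
   80  80]
 [141 144 143 141  75  80  84  33  36  29  44  41  33  32  33  84  82  83
   81  79]
 [139 143 141 141  74  82  81  32  33  30  39  36  32  35  30  80  82  78
   80  83]
 [142 141 139 146 102 119  71  27  37  32  42  37  30  38  38  80 104 103
   79  75]]
45 [253. 170.] [451.2 -40.7] [38.9 77.2] 34.2
55 [253. 170.] [451.  -40.8] [39.1 77.3] 34.5
```

View pics/w2.png

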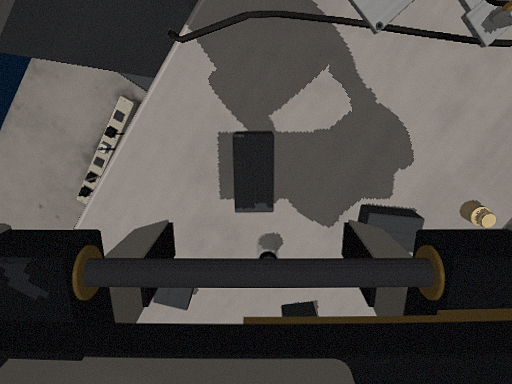

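```bash
python3 -m creep '[1,-0.002,0,-0.04,0.005,1,-0.002,0,-0.05,0.005,1,-0.001,0,-0.045,0,1,0,0,-0.025,0,1,0,0,0,0]'
```

```text
time: 2.68
tool_pos: [0.452, -0.0466, 0.0386]
tool_rot: [3.134, 0.004, 2.161]
contact_force: [-0.5, 1.0, 0.5]
opening: 0.0919
```

```bash
python3 -m creep '[1,0.0,0.005,-0.0105,0.01,1,0,0,0,0]' && python3 -m creep '[0,0,0,0,0,0,0,0,0,0,0,0,0,0,0,0,0,0,0,0]' 45
```

```text
time: 2.92
tool_pos: [0.4529, -0.0423, 0.0292]
tool_rot: [3.132, 0.006, 2.17]
contact_force: [-0.1, 0.1, 0.3]
opening: 0.0921
time: 3.42
tool_pos: [0.4543, -0.0425, 0.0312]
tool_rot: [3.13, 0.009, 2.171]
contact_force: [0.3, -0.0, 0.1]
opening: 0.0563
```

```bash
python3 -m creep '[0,0,0,-0.003,0,0,0,0,0,0,0,0,0,0,0]'
```

```text
time: 3.8
tool_pos: [0.4537, -0.0426, 0.0278]
tool_rot: [3.131, 0.009, 2.171]
contact_force: [0.0, 0.3, 2.5]
opening: 0.0398
```

```bash
python3 -m creep '[0,0,0,0.05,0,0,0,0.03,0.04,-0.13,0,0.002,0.045,0.04,-0.17,0,0.002,0.045,0.03,-0.17,0,0.002,0.045,0.01,-0.17,0,0.002,0.04,0,-0.15,0,0.002,0.01,0,-0.03,0,0,0,0,0,0,0,0,0,0]'; python3 - <<'E'
from h import *
c=cam('wrist','w3.png')
s=telemetry.observe();print(s['tool_pos'],s['tool_rot'])
E
```

```text
time: 4.92
tool_pos: [0.4569, 0.1786, 0.1944]
tool_rot: [-3.138, 0.0, 1.327]
contact_force: [-0.9, -0.6, -5.8]
opening: 0.0394
[0.45696195 0.17849198 0.19440886] [-3.13845117e+00  1.74143421e-04  1.32665160e+00]
```

View pics/w3.png

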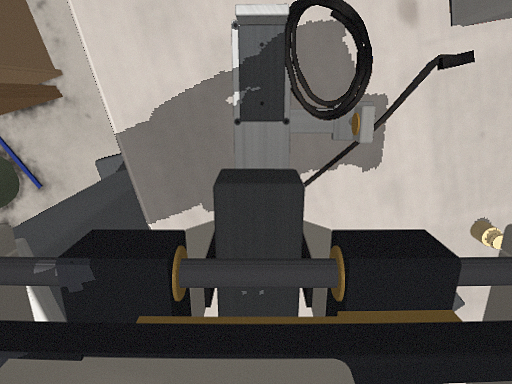

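```bash
python3 - <<'E'
import cv2
b=cv2.imread('pics/w3.png')
cv2.imwrite('pics/z3.png',cv2.convertScaleAbs(cv2.resize(b[0:190,190:330],None,fx=4,fy=3.1578,interpolation=cv2.INTER_CUBIC),alpha=2))
cv2.imwrite('pics/z3.png',cv2.convertScaleAbs(cv2.resize(b[0:150,200:400],None,fx=4,fy=4,interpolation=cv2.INTER_CUBIC),alpha=2))
E
```

```text
(no output)
```

View pics/z3.png

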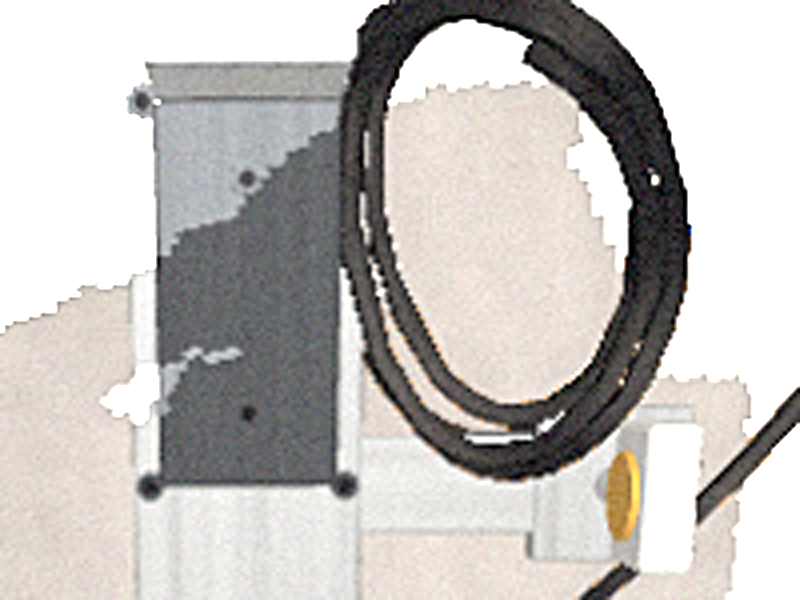

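```bash
python3 - <<'E'
from h import *
c=cam('wrist')
Z=lambda x,y:(200+x/4-.4,y/4-.4)
print('cam',-c['R'].T@c['t'])
P=ray(c,[Z(160,483),Z(338,483),Z(155,100),Z(341,150)],0.04)[:,:2];print(P.round(4))
E=ray(c,[Z(150,64),Z(350,64),Z(155,98),Z(348,98)],0.07)[:,:2];print('end',E.round(4))
H=ray(c,[Z(247,178),Z(247,413)],0.04)[:,:2];print('holes',H.round(4),np.linalg.norm(H[0]-H[1]))
B=ray(c,[Z(150,485),Z(345,485)],0.01)[:,:2];print('screws',B.round(4))
PL=ray(c,[Z(134,560),Z(360,560),Z(130,300)],0.01)[:,:2];print('plate',PL.round(4), np.linalg.norm(PL[0]-PL[1]))
S=ray(c,[Z(675,425),Z(695,570),Z(640,570),Z(650,425)],0.054)[:,:2];print('src',S.round(4))
def ang(a,b): return np.degrees(np.arctan2(*(b-a)[::-1]))
print('u angles',ang(P[0],P[2]),ang(P[1],P[3]),ang(H[1],H[0]),ang(PL[0],PL[2]),'x',ang(P[0],P[1]),ang(PL[0],PL[1]),ang(E[0],E[1]),ang(E[2],E[3]))
print(np.linalg.norm(P[0]-P[1]))
# held block far edge, known from tcp
print('held', c['image'].shape)
E
```

```text
cam [0.47512002 0.2511551  0.32676477]
[[0.4532 0.2348]
 [0.4915 0.2253]
 [0.4722 0.3106]
 [0.5073 0.2919]]
end [[0.4732 0.3105]
 [0.5088 0.3016]
 [0.4726 0.3047]
 [0.5072 0.2961]]
holes [[0.487  0.2913]
 [0.4755 0.2448]] 0.0479317545549625
screws [[0.4484 0.2332]
 [0.4948 0.2217]]
plate [[0.4398 0.2164]
 [0.4944 0.2028]
 [0.4549 0.2761]] 0.05630880976432964
src [[0.562  0.2214]
 [0.5615 0.1902]
 [0.5499 0.193 ]
 [0.5568 0.2226]]
u angles 75.93791398921724 76.66607995935674 76.15857399568726 75.7289377753946 x -13.965766446558034 -13.958441255583475 -14.004587696416397 -13.999183086229156
0.03951295589691928
held (384, 512, 3)
```

```bash
python3 - <<'E'
import cv2
b=cv2.imread('pics/w3.png')
cv2.imwrite('pics/z4.png',cv2.convertScaleAbs(cv2.resize(b[155:305,180:340],None,fx=4,fy=4,interpolation=cv2.INTER_CUBIC),alpha=3))
E
```

```text
(no output)
```

View pics/z4.png

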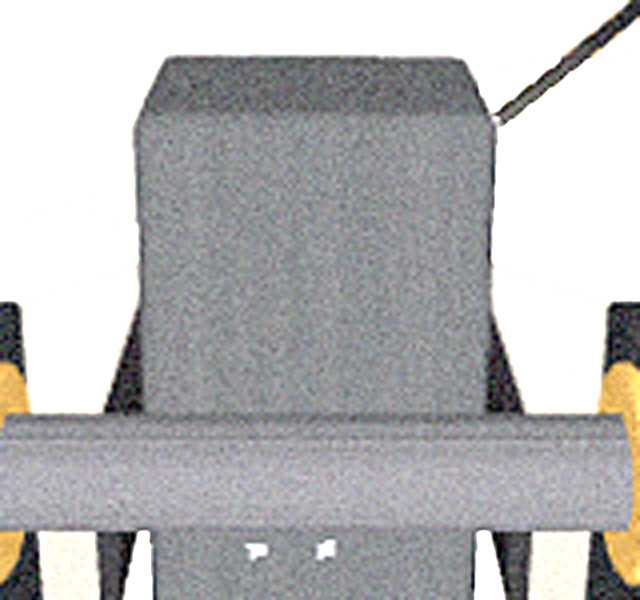

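```bash
cat >> h.py <<'E'
U=np.array([np.cos(np.radians(76)),np.sin(np.radians(76))]);E_=np.array([U[1],-U[0]])
O=np.array([0.47235,0.23005])-0.002*U   # stand origin estimate, wrist camera
def st(p): d=np.asarray(p)[...,:2]-O; return np.stack([d@E_,d@U],-1)*1000
E
python3 - <<'E'
from h import *
c=cam('wrist'); s=telemetry.observe(); print(s['tool_pos'],s['tool_rot'])
z=s['tool_pos'][2]
Z=lambda x,y:(180+x/4-.4,155+y/4-.4)
T=ray(c,[Z(137,120),Z(495,120)],z+0.001); B=ray(c,[Z(168,57),Z(463,57)],z-0.028)
print(st(T),st(B),'tcp',st(s['tool_pos']),np.linalg.norm(T[0]-T[1]),np.linalg.norm(B[0]-B[1]))
E
```

```text
[0.45742091 0.17838995 0.19487866] [-3.13957845e+00 -3.44227651e-04  1.32581125e+00]
[[-21.55470666 -13.68748139]
 [ 16.86543366 -13.67156024]] [[-21.49457159 -13.35778369]
 [ 16.61702058 -13.34736491]] tcp [ -1.98793855 -51.73719903] 0.038420143614800624 0.03811159359950448
```

```bash
python3 -m creep '[0,0.0025,0.005,-0.04,0,0,0.0025,0.005,-0.045,0,0,0,0,-0.04,0,0,0,0,-0.015,0,0,0,0,0,0]'; python3 -c "
from h import *
s=telemetry.observe();print(st(s['tool_pos']),s['tool_pos'],s['tool_rot'])"
```

```text
time: 5.7
tool_pos: [0.4648, 0.1857, 0.0525]
tool_rot: [3.139, -0.003, 1.322]
contact_force: [-0.2, -0.3, -5.6]
opening: 0.0398
[  3.40599552 -42.81592851] [0.46481287 0.18574131 0.05249401] [ 3.13860208e+00 -2.57911192e-03  1.32160739e+00]
```

```bash
python3 -m creep '[0,-0.0024,0.0027,-0.007,0.005,0,0,0,-0.004,0,0,0,0,0,0]'; python3 -c "
from h import *
s=telemetry.observe();print(st(s['tool_pos']),s['tool_pos'],s['tool_rot'])"
```

```text
time: 6.08
tool_pos: [0.4639, 0.1885, 0.0429]
tool_rot: [3.135, -0.005, 1.326]
contact_force: [-0.3, 1.5, -6.9]
opening: 0.04
[  1.87783968 -40.3510117 ] [0.46392642 0.1885027  0.04293337] [ 3.1348447  -0.00452688  1.32628168]
```

```bash
python3 -m creep '[0,-0.0013,0.0018,-0.004,0,0,0,0,0,0]'; python3 -c "
from h import *
s=telemetry.observe();print(st(s['tool_pos']),s['tool_pos'],s['tool_rot'],s['contact_force'])
cam('wrist','w4.png')"
```

```text
time: 6.32
tool_pos: [0.4629, 0.1906, 0.0394]
tool_rot: [3.134, -0.005, 1.326]
contact_force: [-0.2, -0.3, -7.5]
opening: 0.0399
[  0.41442049 -38.5706159 ] [0.46293719 0.19058425 0.03936463] [ 3.13361653 -0.00519517  1.3263949 ] [-0.21312524 -0.26251756 -7.49053213]
```

View pics/w4.png

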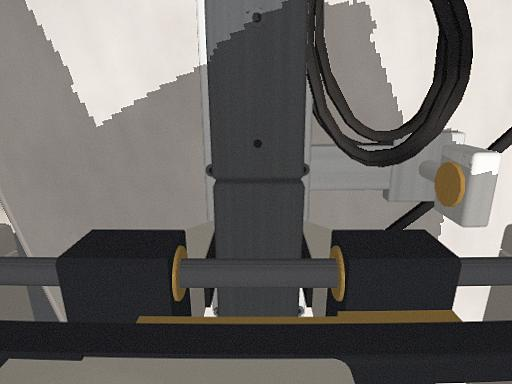

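```bash
python3 - <<'E'
import cv2
b=cv2.imread('pics/w4.png')
cv2.imwrite('pics/z5.png',cv2.convertScaleAbs(cv2.resize(b[130:260,185:330],None,fx=5,fy=4.6,interpolation=cv2.INTER_CUBIC),alpha=3.5))
E
```

```text
(no output)
```

View pics/z5.png

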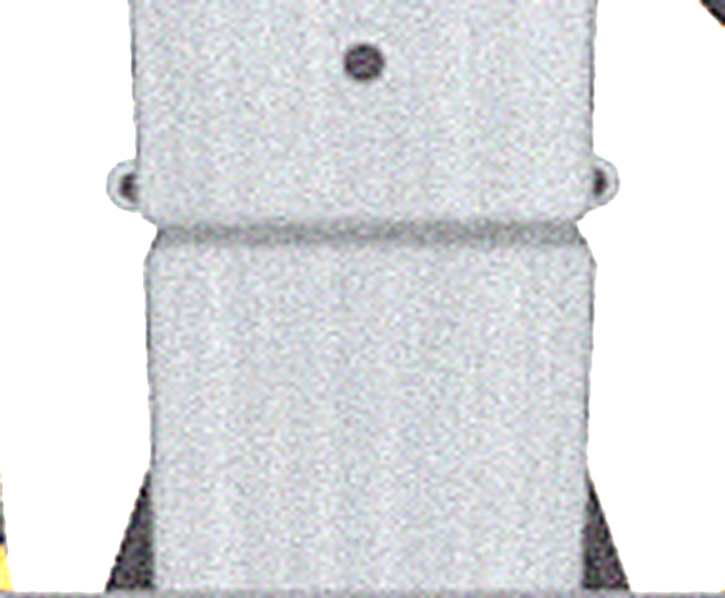

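```bash
python3 -m creep '[0,-0.0003,0.0011,-0.0005,0,0,0,0,0,0]'; python3 -c "
from h import *
s=telemetry.observe();print(st(s['tool_pos']),s['tool_pos'],s['tool_rot'],s['contact_force'])
cam('wrist','w4.png')"
```

```text
time: 6.62
tool_pos: [0.4633, 0.1909, 0.0395]
tool_rot: [3.132, -0.004, 1.327]
contact_force: [-0.2, 0.7, -7.1]
opening: 0.0396
[  0.70493829 -38.21101708] [0.46330607 0.19086288 0.0395097 ] [ 3.13198546 -0.0042766   1.32710237] [-0.18673646  0.71343723 -7.11699356]
```

```bash
python3 -m creep '[0,-0.0007,0.0012,-0.001,0,0,-0.0002,0.0005,-0.0006,0]'; python3 -c "
from h import *
s=telemetry.observe();print(st(s['tool_pos']),s['tool_pos'],s['tool_rot'],s['contact_force'])
cam('wrist','w4.png')"
```

```text
time: 6.92
tool_pos: [0.4629, 0.1911, 0.0384]
tool_rot: [3.131, -0.002, 1.328]
contact_force: [-0.9, -4.3, -4.6]
opening: 0.0398
[  0.24285107 -38.07435223] [0.46289077 0.19110728 0.03843108] [ 3.13072986e+00 -2.28779199e-03  1.32788773e+00] [-0.94455249 -4.33565962 -4.60043968]
```

```bash
python3 -m creep '[0,-0.0003,0,-0.0008,0,0.7,0,0,0,0,0.7,0,0,0,0,0.7,0,0,0,0]'; python3 -c "
from h import *
s=telemetry.observe();print(st(s['tool_pos']),s['tool_pos'],s['tool_rot'],s['contact_force'])"; python3 -m creep '[0.7,0,0,0.03,0,0.7,0,-0.01,0.06,0,0.7,0,-0.01,0.05,0,0.8,0,0,0,0]';python3 -c "
from h import *
s=telemetry.observe();print(st(s['tool_pos']),s['tool_pos'],s['tool_rot'],s['contact_force'])
cam('wrist','w5.png')"
```

```text
time: 7.48
tool_pos: [0.4646, 0.1924, 0.0394]
tool_rot: [3.126, -0.006, 1.328]
contact_force: [0.2, -0.7, 0.6]
opening: 0.0632
[  1.55449799 -36.39082897] [0.46457074 0.19242348 0.03943831] [ 3.12598659 -0.00594266  1.32763955] [ 0.18190647 -0.68518969  0.56108278]
time: 7.98
tool_pos: [0.4644, 0.1725, 0.1835]
tool_rot: [3.125, -0.007, 1.328]
contact_force: [-0.3, 0.3, -0.4]
opening: 0.0703
[  6.17919172 -55.75831913] [0.46437264 0.17251247 0.18346597] [ 3.12545859 -0.00668844  1.32828205] [-0.25820162  0.32458766 -0.4470367 ]
```

View pics/w5.png

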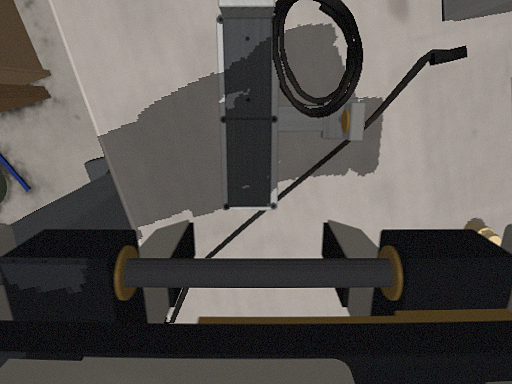

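```bash
python3 - <<'E'
import cv2
b=cv2.imread('pics/w5.png')
cv2.imwrite('pics/z6.png',cv2.convertScaleAbs(cv2.resize(b[0:216,190:310],None,fx=5,fy=2.7,interpolation=cv2.INTER_CUBIC),alpha=2.5))
E
```

```text
(no output)
```

View pics/z6.png

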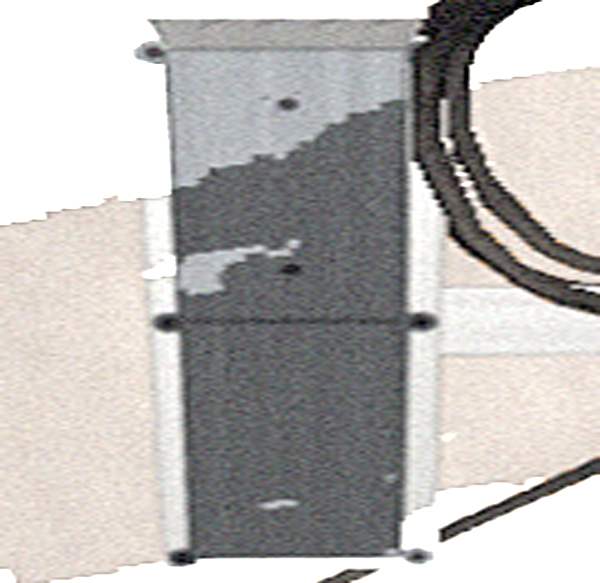

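```bash
python3 -m creep '[0.8,-0.001,-0.045,0,0.07,0.8,-0.001,-0.046,0,0.07,0.8,-0.001,-0.046,-0.005,0.07,0.8,-0.001,-0.046,-0.01,0.07,0.8,-0.001,-0.046,-0.01,0.07,0.8,-0.001,-0.046,-0.01,0.07,0.8,-0.001,-0.046,0,0.07,0.8,-0.001,-0.046,0,0.06,0.8,0,0,0,0]';python3 -c "
from h import *
s=telemetry.observe();print(s['tool_pos'],s['tool_rot'],s['contact_force'])
c=cam('wrist','w6.png')
for v in (55,75):
 for b in blobs(c,0.03,v,600,(130,20,400,228)): print(v,b[0],np.round(b[1][0],1),np.round(b[1][1],1),round(b[1][2],1))
"
```

```text
time: 9.15
tool_pos: [0.4482, -0.201, 0.1319]
tool_rot: [-3.138, -0.016, 1.901]
contact_force: [0.2, 0.5, 0.2]
opening: 0.0734
[ 0.44821315 -0.20102936  0.13194758] [-3.13793207 -0.01629557  1.90084808] [0.22987067 0.48461984 0.19791751]
55 [263. 199.] [ 451.6 -200.8] [38.9 44.1] 18.0
75 [263. 199.] [ 451.8 -200.6] [39.5 44.7] 18.0
```

View pics/w6.png

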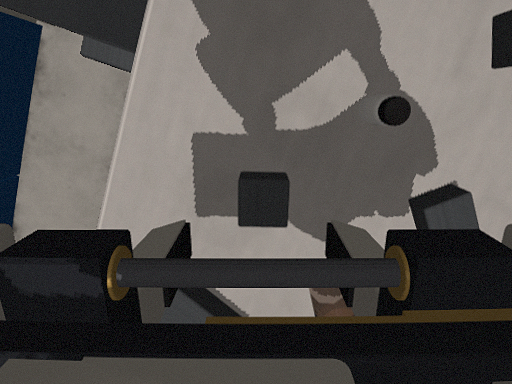

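```bash
python3 -m creep '[0.8,0.003,0,-0.04,-0.016,0.8,0.002,0,-0.045,0,0.8,0,0,-0.01,0,0.8,0,0,0,0]';python3 -c "
from h import *
s=telemetry.observe();print(s['tool_pos'],s['tool_rot'],s['contact_force'])
"
```

```text
time: 9.7
tool_pos: [0.4523, -0.194, 0.0334]
tool_rot: [-3.136, -0.021, 1.886]
contact_force: [-0.9, 0.8, 0.1]
opening: 0.0734
[ 0.45229914 -0.19401187  0.03338911] [-3.1356144  -0.0214631   1.88648931] [-0.89026435  0.82819041  0.14975852]
```

```bash
python3 -m creep '[0.8,0.001,-0.0065,-0.005,0,0.8,0,0,0,0,0,0,0,0,0]' 45;python3 -c "
from h import *
s=telemetry.observe();print(s['tool_pos'],s['tool_rot'],s['contact_force'])
"
```

```text
time: 10.07
tool_pos: [0.4551, -0.2014, 0.0311]
tool_rot: [-3.139, -0.017, 1.887]
contact_force: [-0.3, 0.5, -0.2]
opening: 0.0673
[ 0.45505019 -0.2013794   0.03107947] [-3.13893654 -0.0174341   1.88714046] [-0.26999064  0.54385916 -0.21798557]
```

```bash
python3 -m creep '[0,-0.001,0,-0.003,0,0,0,0,0,0,0,0,0,0,0,0,0,0,0,0]' 45;python3 -c "
from h import *
s=telemetry.observe();print(s['tool_pos'],s['tool_rot'],s['contact_force'])
"
```

```text
time: 10.58
tool_pos: [0.454, -0.2017, 0.0287]
tool_rot: [-3.139, -0.016, 1.887]
contact_force: [0.7, 0.8, -0.8]
opening: 0.0399
[ 0.45397738 -0.20173339  0.02874589] [-3.13945578 -0.01644859  1.88684811] [ 0.72245761  0.78711519 -0.84896829]
```

```bash
python3 -m creep '[0,0,0,0.055,0,0,0.003,0.03,0.055,-0.056,0,0.003,0.048,0.03,-0.056,0,0.003,0.05,0.01,-0.056,0,0.003,0.05,0,-0.056,0,0.003,0.05,0,-0.056,0,0.003,0.05,0,-0.056,0,0.003,0.05,0,-0.056,0,0.003,0.05,0,-0.056,0,0.003,0.05,0,-0.056,0,0.003,0.04,0,-0.056,0,0,0,0,0]';python3 -c "
from h import *
s=telemetry.observe();print(s['tool_pos'],s['tool_rot'],s['contact_force'],st(s['tool_pos']))
cam('wrist','w7.png')
"
```

```text
time: 12.08
tool_pos: [0.479, 0.2823, 0.1775]
tool_rot: [-3.134, -0.021, 1.305]
contact_force: [0.6, 0.1, -2.1]
opening: 0.04
[0.47902685 0.2823011  0.17749636] [-3.13370106 -0.02062143  1.30518456] [ 0.63368048  0.117086   -2.10180666] [-6.16216554 54.31429777]
```

View pics/w7.png

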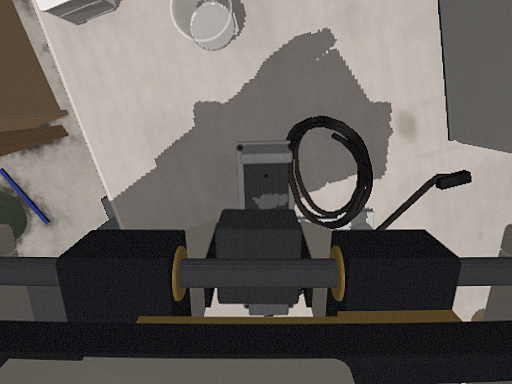

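```bash
python3 -m creep '[0,0.004,0,-0.04,0.021,0,0.002,-0.001,-0.04,0,0,0,0,-0.004,0,0,0,0,0,0]';python3 -c "
from h import *
s=telemetry.observe();print(s['tool_pos'],s['tool_rot'],s['contact_force'],st(s['tool_pos']))
c=cam('wrist','w8.png')
b=cv2.imread('pics/w8.png')
cv2.imwrite('pics/z8.png',cv2.convertScaleAbs(cv2.resize(b[60:240,170:350],None,fx=3.3,fy=3.3,interpolation=cv2.INTER_CUBIC),alpha=3))
"
```

```text
time: 12.62
tool_pos: [0.4852, 0.2761, 0.0923]
tool_rot: [-3.133, -0.018, 1.325]
contact_force: [-0.0, -0.2, -2.9]
opening: 0.0396
[0.48517666 0.2761148  0.09234893] [-3.13334247 -0.01845412  1.3251517 ] [-0.03911598 -0.15889393 -2.85121686] [ 1.3015689  49.79952546]
```

View pics/z8.png

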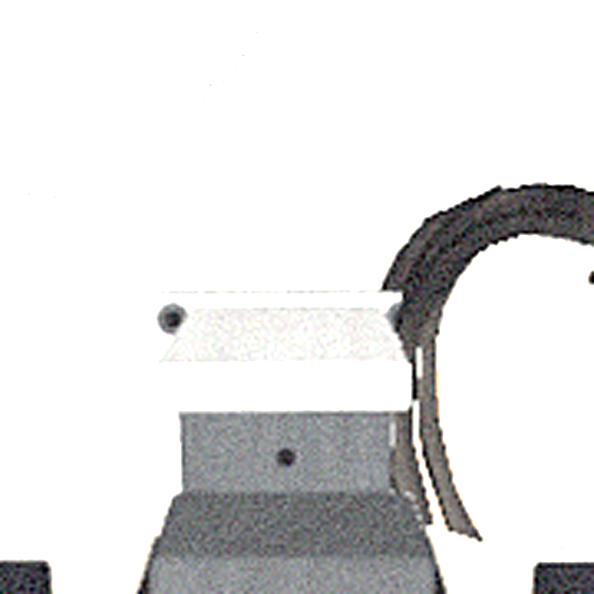

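```bash
python3 - <<'E'
from h import *
c=cam('wrist'); s=telemetry.observe(); z=s['tool_pos'][2]
Z=lambda x,y:(170+x/3.3-.4,60+y/3.3-.4)
print('tcp',st(s['tool_pos']),s['tool_pos'])
print('endplate',st(ray(c,[Z(170,411),Z(411,411)],.07)),'blk top',st(ray(c,[Z(180,420),Z(389,420)],.04)))
print('heldbot',st(ray(c,[Z(178,492),Z(413,492)],z-.0285)),'heldtop',st(ray(c,[Z(157,560),Z(434,560)],z+.0)))
E
```

```text
tcp [ 1.41654306 50.23298135] [0.48539308 0.27650756 0.09294353]
endplate [[-18.06845361  81.76408049]
 [ 19.08138796  81.80476295]] blk top [[-20.1385959   72.28352946]
 [ 18.35109985  72.32861431]]
heldbot [[-17.90536766  66.67475832]
 [ 20.40300361  66.74251388]] heldtop [[-17.56690727  66.62216289]
 [ 20.33404978  66.71139994]]
```

```bash
python3 -m creep '[0,0.0014,0.011,-0.014,0.002,0,0,0,-0.006,0,0,0,0,0,0]';python3 -c "
from h import *
s=telemetry.observe();print(s['tool_pos'],s['tool_rot'],s['contact_force'],st(s['tool_pos']))
"
```

```text
time: 13.1
tool_pos: [0.4879, 0.289, 0.0738]
tool_rot: [-3.138, -0.022, 1.328]
contact_force: [-0.3, -0.8, -3.6]
opening: 0.0396
[0.48788728 0.28895784 0.0738378 ] [-3.13774662 -0.02179641  1.32808946] [-0.26583613 -0.75576113 -3.56440838] [ 0.8246589  62.91682882]
```

```bash
python3 -m creep '[0,-0.0006,0.0006,-0.003,0,0,0,0,-0.001,0,0,0,0,0,0]';python3 -c "
from h import *
s=telemetry.observe();print(s['tool_pos'],s['tool_rot'],s['contact_force'],st(s['tool_pos']))
"
```

```text
time: 13.48
tool_pos: [0.4873, 0.2897, 0.0698]
tool_rot: [-3.138, -0.022, 1.328]
contact_force: [-0.4, -0.0, -3.8]
opening: 0.0398
[0.4872992  0.2896785  0.06982183] [-3.13800203 -0.02192216  1.32833242] [-0.36808867 -0.04819054 -3.83250189] [ 0.07970224 63.4738205 ]
```

Good: e is 0.1 and the height is about 1 mm above seating. Next I push gently toward the end plate.

```bash
python3 -m creep '[0,0.0003,0.001,-0.0003,0,0,0.0002,0.0006,0,0]';python3 -c "
from h import *
s=telemetry.observe();print(s['tool_pos'],s['tool_rot'],s['contact_force'],st(s['tool_pos']))
cam('wrist','w9.png');b=cv2.imread('pics/w9.png')
cv2.imwrite('pics/z9.png',cv2.convertScaleAbs(cv2.resize(b[100:260,170:350],None,fx=3.3,fy=3.3,interpolation=cv2.INTER_CUBIC),alpha=3))
"
```

```text
time: 13.72
tool_pos: [0.4875, 0.2901, 0.0697]
tool_rot: [-3.137, -0.02, 1.329]
contact_force: [-1.5, -4.5, -2.2]
opening: 0.0397
[0.48749127 0.29012408 0.06967083] [-3.13746228 -0.01951935  1.32884911] [-1.54231552 -4.47950509 -2.2284705 ] [ 0.15826939 63.95262982]
```

View pics/z9.png

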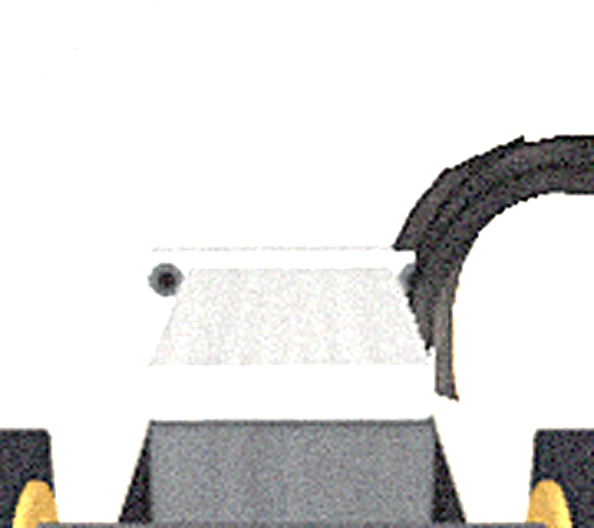

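```bash
python3 -m creep '[0,0,0,-0.001,0,0.7,0,0,0,0,0.7,0,0,0,0,0.7,0,0,0.0,0,0.8,0,-0.001,0.05,0,0.8,0,-0.005,0.05,0]'; python3 -c "
from h import *
s=telemetry.observe();print(s['tool_pos'],s['tool_rot'],s['contact_force'],st(s['tool_pos']))
cam('wrist','w10.png');b=cv2.imread('pics/w10.png')
"
```

```text
time: 14.52
tool_pos: [0.4868, 0.2852, 0.1682]
tool_rot: [-3.134, -0.019, 1.328]
contact_force: [0.5, 0.7, 0.3]
opening: 0.0731
[0.48681348 0.28515718 0.16815773] [-3.13367651 -0.01915207  1.32840981] [0.50316464 0.69017188 0.29160625] [ 0.70221711 58.96928924]
```

View pics/w10.png

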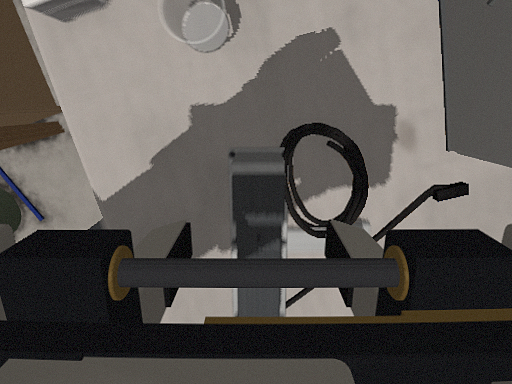

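```bash
python3 -m creep '[0.8,-0.0045,-0.05,0.01,0.115,0.8,-0.0045,-0.05,0,0.115,0.8,-0.0045,-0.05,0,0.115,0.8,-0.0045,-0.05,0,0.115,0.8,-0.0045,-0.05,0,0.115,0.8,-0.0045,-0.05,0,0.115,0.8,-0.0045,-0.05,0,0.115,0.8,-0.0045,-0.05,0,0.115,0.8,-0.0045,-0.05,0,0.115,0.8,-0.0045,-0.05,0,0.115,0.8,-0.0045,-0.05,0,0.115,0.8,-0.003,-0.05,0,0.115]'; python3 -m creep '[0.8,0,-0.005,0,0,0.8,0,0,0,0]'; python3 -c "
from h import *
s=telemetry.observe();print(s['tool_pos'],s['tool_rot'],s['contact_force'])
c=cam('wrist','w11.png')
for v in (55,75):
 for b in blobs(c,0.03,v,600,(130,20,400,228)): print(v,b[0],np.round(b[1][0],1),np.round(b[1][1],1),round(b[1][2],1))
"
```

```text
time: 16.08
tool_pos: [0.4376, -0.3287, 0.1896]
tool_rot: [3.125, -0.021, 2.76]
contact_force: [1.2, 0.0, -0.8]
opening: 0.0734
time: 16.32
tool_pos: [0.4371, -0.3365, 0.189]
tool_rot: [3.125, -0.02, 2.756]
contact_force: [-0.7, -0.3, 0.3]
opening: 0.0738
[ 0.4371067  -0.33649414  0.18899648] [ 3.12534603 -0.01975235  2.75576019] [-0.70047152 -0.32693152  0.26862877]
55 [257. 194.] [ 451.9 -341.5] [39.3 61.4] 66.0
75 [184. 162.] [ 398.  -390.8] [ 11.2 136.3] 89.3
75 [247. 142.] [ 401.7 -323.9] [ 49.9 171.3] 73.6
```

View pics/w11.png

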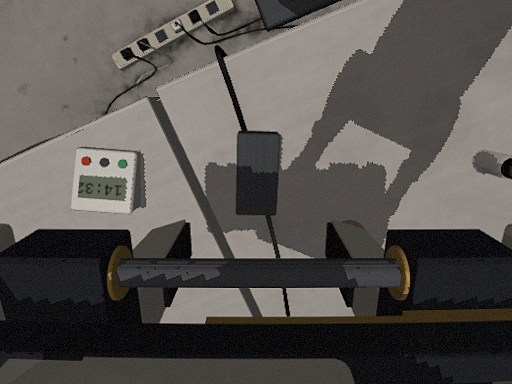

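```bash
python3 - <<'E'
from h import *
c=cam('wrist');b=c['image'][110:230,210:310,::-1]
cv2.imwrite('pics/z11.png',cv2.convertScaleAbs(cv2.resize(b,None,fx=5,fy=5,interpolation=cv2.INTER_CUBIC),alpha=3))
E
```

```text
(no output)
```

View pics/z11.png

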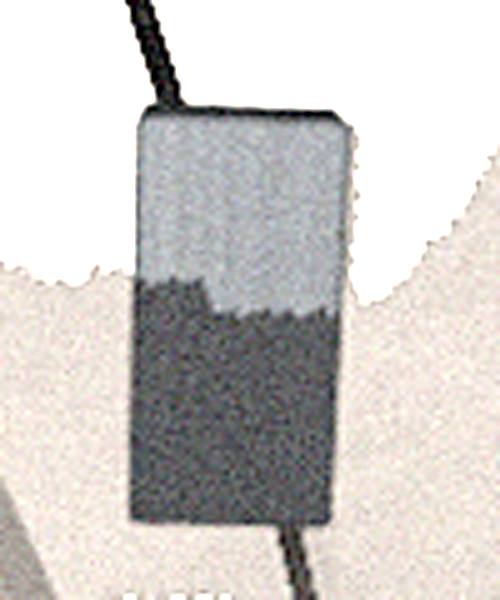

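```bash
python3 - <<'E'
from h import *
c=cam('wrist')
Z=lambda x,y:(210+x/5-.4,110+y/5-.4)
P=ray(c,[Z(138,115),Z(350,119),Z(331,522),Z(130,520)],.03)[:,:2];print(P.round(4),P.mean(0))
print([np.linalg.norm(P[i]-P[i-1]).round(4) for i in range(4)],[np.degrees(np.arctan2(*(P[a]-P[b])[::-1])) for a,b in ((0,3),(1,2),(3,0),(2,1))],telemetry.observe()['tool_pos'])
E
```

```text
[[ 0.3888 -0.3337]
 [ 0.4041 -0.2981]
 [ 0.4756 -0.3296]
 [ 0.4603 -0.3658]] [ 0.43218456 -0.33179249]
[np.float64(0.0784), np.float64(0.0388), np.float64(0.0782), np.float64(0.0393)] [np.float64(155.87799090039962), np.float64(156.2353851843748), np.float64(-24.12200909960037), np.float64(-23.764614815625215)] [ 0.43739358 -0.33550178  0.18931301]
```

```bash
python3 -m creep '[0.8,-0.002,0.002,-0.045,-0.033,0.8,-0.002,0.002,-0.05,0,0.8,0,0,-0.045,0,0.8,0,0,-0.012,0,0.8,0,0,0,0]';python3 -c "
from h import *
s=telemetry.observe();print(s['tool_pos'],s['tool_rot'],s['contact_force'])
"
```

```text
time: 17.1
tool_pos: [0.4363, -0.3269, 0.0373]
tool_rot: [3.127, -0.013, 2.73]
contact_force: [1.1, -0.3, 0.1]
opening: 0.0735
[ 0.43633238 -0.32690636  0.03734034] [ 3.1274568  -0.01316103  2.72959536] [ 1.14339602 -0.30457784  0.0507084 ]
```

```bash
python3 -m creep '[0.8,-0.0035,-0.004,-0.0095,-0.007,0.8,0,0,0,0]';python3 -c "
from h import *
s=telemetry.observe();print(s['tool_pos'],s['tool_rot'],s['contact_force'])
"
```

```text
time: 17.35
tool_pos: [0.4341, -0.3321, 0.0302]
tool_rot: [3.129, -0.008, 2.723]
contact_force: [-0.5, -1.2, 0.1]
opening: 0.0734
[ 0.4341408  -0.33210914  0.03017821] [ 3.12937488 -0.00842086  2.72282501] [-0.52398826 -1.24157739  0.09724266]
```

```bash
python3 -m creep '[0,0,0,-0.003,0,0,0,0,0,0,0,0,0,0,0,0,0,0,0,0,0,0,0,-0.001,0,0,0,0,0,0]' 45;python3 -c "
from h import *
s=telemetry.observe();print(s['tool_pos'],s['tool_rot'],s['contact_force'])
"
```

```text
time: 18.1
tool_pos: [0.4348, -0.3333, 0.0288]
tool_rot: [3.131, -0.005, 2.723]
contact_force: [1.1, 0.1, -4.9]
opening: 0.0395
[ 0.43479878 -0.33326249  0.02881178] [ 3.13111704 -0.00490798  2.72263301] [ 1.14348852  0.13466963 -4.8942028 ]
```

```bash
python3 -m creep '[0,0,0,0.05,0,0,0.003,0.03,0.05,-0.116,0,0.003,0.048,0.04,-0.116,0,0.003,0.048,0.01,-0.116,0,0.003,0.048,0,-0.116,0,0.003,0.048,0,-0.116,0,0.003,0.048,0,-0.116,0,0.003,0.048,0,-0.116,0,0.003,0.048,0,-0.116,0,0.003,0.048,0,-0.116,0,0.003,0.048,0,-0.116,0,0.003,0.048,0,-0.116]';python3 -c "
from h import *
s=telemetry.observe();print(s['tool_pos'],s['tool_rot'],s['contact_force'],st(s['tool_pos']))
"
```

```text
time: 19.6
tool_pos: [0.4593, 0.1925, 0.1724]
tool_rot: [3.137, -0.016, 1.397]
contact_force: [1.5, 0.5, -5.5]
opening: 0.0397
[0.45928432 0.19251204 0.1723779 ] [ 3.13733568 -0.01634565  1.39708436] [ 1.48555382  0.53373099 -5.50119715] [ -3.5963167  -37.58379236]
```

```bash
python3 -m creep '[0,0.006,0.01,-0.02,-0.07,0,0.003,0.01,-0.025,0,0,0,0.0,-0.01,0,0,0,0,0,0]';python3 -c "
from h import *
s=telemetry.observe();print(s['tool_pos'],s['tool_rot'],s['contact_force'],st(s['tool_pos']))
cam('wrist','w12.png');b=cv2.imread('pics/w12.png')
cv2.imwrite('pics/z12.png',cv2.convertScaleAbs(cv2.resize(b[60:260,170:350],None,fx=3,fy=3,interpolation=cv2.INTER_CUBIC),alpha=3))
"
```

```text
time: 20.1
tool_pos: [0.4652, 0.2161, 0.1129]
tool_rot: [-3.139, -0.013, 1.329]
contact_force: [0.5, -1.1, -5.8]
opening: 0.0395
[0.46518181 0.2161468  0.1128634 ] [-3.13936908 -0.0132458   1.32947942] [ 0.47460198 -1.08269435 -5.84894207] [ -3.59177955 -13.22436234]
```

View pics/z12.png

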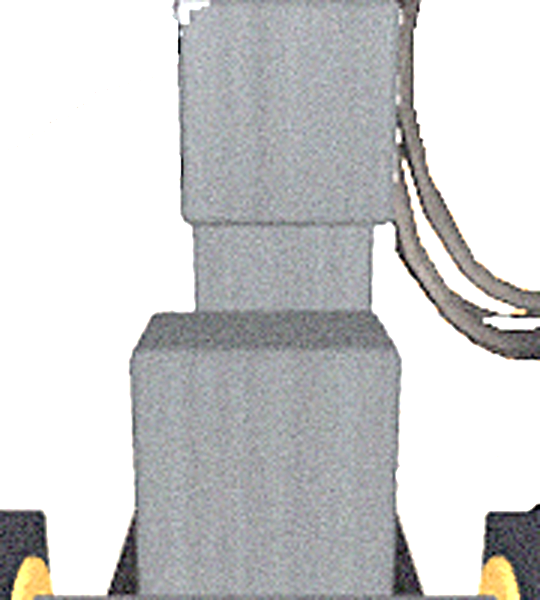

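```bash
python3 - <<'E'
from h import *
c=cam('wrist'); s=telemetry.observe(); z=s['tool_pos'][2]
Z=lambda x,y:(170+x/3-.4,60+y/3-.4)
print('tcp',st(s['tool_pos']),s['tool_pos'])
print('half',st(ray(c,[Z(183,200),Z(398,200)],.07)),st(ray(c,[Z(183,222),Z(398,222)],.07)),'blk top',st(ray(c,[Z(195,280),Z(371,280)],.04)))
print('heldbot',st(ray(c,[Z(152,313),Z(382,313)],z-.0285)),'heldtop',st(ray(c,[Z(132,352),Z(399,352)],z+.0)))
E
```

```text
tcp [ -2.82967121 -12.96069891] [0.46598506 0.21621826 0.11401243]
half [[-19.00570935  46.08692987]
 [ 20.37674543  46.21840809]] [[-19.08092156  42.08366227]
 [ 20.52765997  42.21557289]] blk top [[-19.30630641  26.46537711]
 [ 19.2038785   26.59034176]]
heldbot [[-23.37284808  28.07553475]
 [ 16.24075073  28.20072474]] heldtop [[-22.92527393  28.00398993]
 [ 15.35518573  28.12721729]]
```

```bash
python3 -m creep '[0,0.0045,0.005,-0.02,-0.003,0,0.0,0.002,-0.015,0,0,0,0,0,0]';python3 -c "
from h import *
s=telemetry.observe();print(s['tool_pos'],s['tool_rot'],s['contact_force'],st(s['tool_pos']))
"
```

```text
time: 20.58
tool_pos: [0.4721, 0.2224, 0.0807]
tool_rot: [3.137, -0.017, 1.324]
contact_force: [0.3, 0.2, -6.3]
opening: 0.0398
[0.47212752 0.22244603 0.08072418] [ 3.13746053 -0.01679622  1.3243427 ] [ 0.30031128  0.21996637 -6.32813968] [ 1.62369308 -5.43192587]
```

```bash
python3 -m creep '[0,-0.0004,0.0036,-0.006,0.002,0,0.0,0,-0.002,0,0,0,0,0,0]';python3 -c "
from h import *
s=telemetry.observe();print(s['tool_pos'],s['tool_rot'],s['contact_force'],st(s['tool_pos']))
"
```

```text
time: 20.95
tool_pos: [0.4724, 0.2262, 0.0737]
tool_rot: [3.136, -0.018, 1.326]
contact_force: [-0.2, 0.2, -5.0]
opening: 0.0395
[0.47235964 0.2262405  0.07365006] [ 3.13553718 -0.01793429  1.32633663] [-0.17186123  0.19111831 -4.9805147 ] [ 0.93095441 -1.69400452]
```

```bash
python3 -m creep '[0,-0.0003,0.0005,-0.003,0,0,0,0,0,0]';python3 -c "
from h import *
s=telemetry.observe();print(s['tool_pos'],s['tool_rot'],s['contact_force'],st(s['tool_pos']))
cam('wrist','w13.png');b=cv2.imread('pics/w13.png')
cv2.imwrite('pics/z13.png',cv2.convertScaleAbs(cv2.resize(b[60:260,170:350],None,fx=3,fy=3,interpolation=cv2.INTER_CUBIC),alpha=3))
"
```

```text
time: 21.2
tool_pos: [0.4722, 0.2268, 0.0708]
tool_rot: [3.135, -0.018, 1.326]
contact_force: [-0.2, 0.4, -5.7]
opening: 0.0396
[0.47220465 0.22681298 0.07083539] [ 3.13494691 -0.01824214  1.32637277] [-0.19201431  0.44227185 -5.7403712 ] [ 0.64207713 -1.17602693]
```

View pics/z13.png

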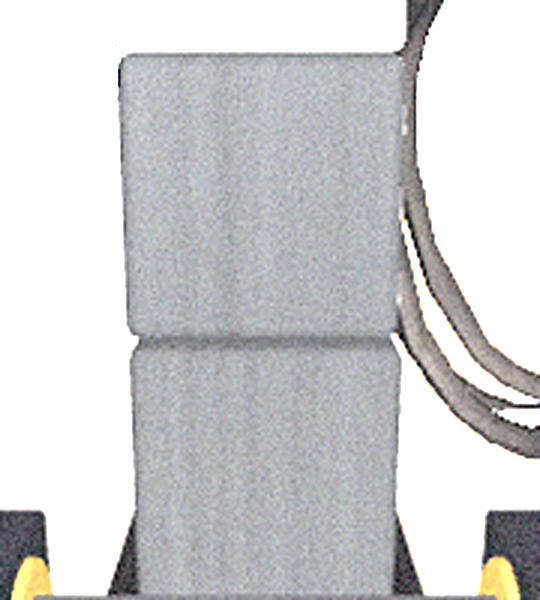

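```bash
python3 -m creep '[0,0.0002,0.0012,-0.001,0,0,0.0001,0.0007,-0.0005,0]';python3 -c "
from h import *
s=telemetry.observe();print(s['tool_pos'],s['tool_rot'],s['contact_force'],st(s['tool_pos']))
"
```

```text
time: 21.5
tool_pos: [0.4724, 0.2272, 0.0698]
tool_rot: [3.135, -0.015, 1.327]
contact_force: [-0.5, -4.1, -2.7]
opening: 0.0396
[0.47238002 0.22715509 0.06982414] [ 3.13494226 -0.01539206  1.32700096] [-0.53927245 -4.10456617 -2.68187622] [ 0.72947219 -0.80165114]
```

```bash
python3 -m creep '[0,0,0,-0.001,0,0.7,0,0,0,0,0.7,0,0,0,0,0.7,0,0,0.0,0,0.8,0,0,0.05,0,0.8,0,-0.005,0.05,0]'; python3 -c "
from h import *
s=telemetry.observe();print(s['tool_pos'],s['tool_rot'],s['contact_force'],st(s['tool_pos']))
cam('wrist','w14.png');b=cv2.imread('pics/w14.png')
cv2.imwrite('pics/z14.png',cv2.convertScaleAbs(cv2.resize(b[60:260,170:350],None,fx=3,fy=3,interpolation=cv2.INTER_CUBIC),alpha=3))
"
```

```text
time: 22.25
tool_pos: [0.4723, 0.223, 0.1694]
tool_rot: [3.137, -0.015, 1.327]
contact_force: [0.5, 0.2, 0.3]
opening: 0.0727
[0.47229283 0.22295363 0.16943767] [ 3.13730945 -0.01532068  1.32699053] [0.53565187 0.21144452 0.25682702] [ 1.66129198 -4.89940995]
```

View pics/z14.png

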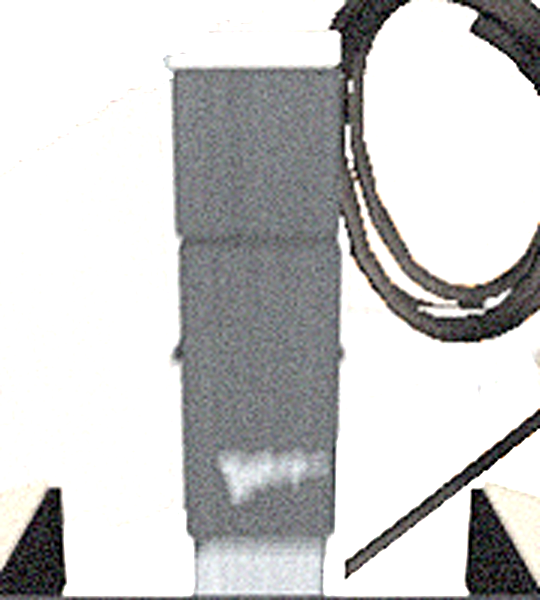

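```bash
python3 -m creep '[0.8,0.014,-0.043,0,-0.069,0.8,0.014,-0.043,0,-0.069,0.8,0.014,-0.043,0,-0.069,0.8,0.014,-0.043,0,-0.069,0.8,0.014,-0.043,0,-0.069,0.8,0.014,-0.043,0,-0.069,0.8,0.014,-0.043,0,-0.069,0.8,0.014,-0.043,0,-0.069,0.8,0.014,-0.035,0,-0.069,0.8,0,0,0,0]'; python3 -c "
from h import *
s=telemetry.observe();print(s['tool_pos'],s['tool_rot'],s['contact_force'])
c=cam('wrist','w15.png')
for v in (55,75):
 for b in blobs(c,0.03,v,600,(130,20,400,228)): print(v,b[0],np.round(b[1][0],1),np.round(b[1][1],1),round(b[1][2],1))
"
```

```text
time: 23.55
tool_pos: [0.6065, -0.1671, 0.1795]
tool_rot: [3.116, -0.029, 0.688]
contact_force: [0.4, 0.8, -0.1]
opening: 0.0737
[ 0.60652334 -0.16712179  0.17946266] [ 3.11593744 -0.02880975  0.68835181] [ 0.41794494  0.7566892  -0.14553481]
55 [252. 172.] [ 614.4 -159.4] [18.7 38.3] 43.0
55 [143.  78.] [618.5 -32.6] [57.4 17.9] 27.1
75 [252. 172.] [ 614.  -159.6] [20.5 38.3] 41.6
75 [140.  74.] [620.1 -32.9] [60.3 20. ] 34.3
```

View pics/w15.png

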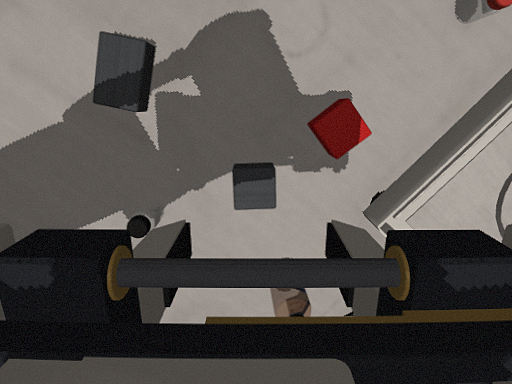

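```bash
python3 - <<'E'
from h import *
c=cam('wrist')
P=ray(c,[(233.5,164),(274.5,163),(275.5,207.5),(234,209.5)],.03)[:,:2];print(P.round(4),P.mean(0))
print([np.linalg.norm(P[i]-P[i-1]).round(4) for i in range(4)],[np.degrees(np.arctan2(*(P[a]-P[b])[::-1])) for a,b in ((3,0),(2,1),(1,0),(2,3),(1,3))],telemetry.observe()['tool_pos'])
print('bottle',ray(c,[(290,302)],.04),'vial',ray(c,[(138,226)],.051))
E
```

```text
[[ 0.6087 -0.1387]
 [ 0.633  -0.1669]
 [ 0.6012 -0.195 ]
 [ 0.5751 -0.166 ]] [ 0.60449193 -0.16666693]
[np.float64(0.0433), np.float64(0.0372), np.float64(0.0424), np.float64(0.039)] [np.float64(-140.97951930091563), np.float64(-138.4849990531479), np.float64(-49.339704004088134), np.float64(-48.060841324566105), np.float64(-0.9104646264746893)] [ 0.60572658 -0.16444551  0.17950331]
bottle [[ 0.53719297 -0.26724663  0.04      ]] vial [[ 0.51601204 -0.10639339  0.051     ]]
```

```bash
python3 -m creep '[0.8,-0.001,-0.001,-0.045,0.02,0.8,-0.001,-0.001,-0.05,0,0.8,0,0,-0.035,0,0.8,0,0,-0.012,0,0.8,0,0,0,0]';python3 -c "
from h import *
s=telemetry.observe();print(s['tool_pos'],s['tool_rot'],s['contact_force'])
"
```

```text
time: 24.28
tool_pos: [0.6037, -0.1596, 0.037]
tool_rot: [3.115, -0.032, 0.722]
contact_force: [0.3, -0.1, 0.5]
opening: 0.0737
[ 0.60370307 -0.15957914  0.03704446] [ 3.1147     -0.03152459  0.72223194] [ 0.25096311 -0.07312305  0.46297518]
```

```bash
python3 -m creep '[0.8,0,-0.007,-0.008,-0.013,0.8,0,0,0,0]';python3 -c "
from h import *
s=telemetry.observe();print(s['tool_pos'],s['tool_rot'],s['contact_force'])
"
```

```text
time: 24.52
tool_pos: [0.6053, -0.1671, 0.0314]
tool_rot: [3.111, -0.034, 0.709]
contact_force: [0.4, 0.3, 0.3]
opening: 0.0735
[ 0.60528587 -0.16712862  0.03144116] [ 3.11050186 -0.03361176  0.70938222] [0.37020773 0.29477544 0.3228305 ]
```

```bash
python3 -m creep '[0,-0.001,0,-0.003,0,0,0,0,0,0,0,0,0,0,0,0,0,0,0,0,0,0,0,-0.001,0,0,0,0,0,0]' 45;python3 -c "
from h import *
s=telemetry.observe();print(s['tool_pos'],s['tool_rot'],s['contact_force'])
"
```

```text
time: 25.28
tool_pos: [0.6051, -0.1678, 0.0302]
tool_rot: [3.107, -0.035, 0.709]
contact_force: [0.2, 0.1, -1.3]
opening: 0.0401
[ 0.60513227 -0.16779311  0.03021114] [ 3.10741264 -0.03520258  0.70915507] [ 0.1930392   0.13372064 -1.31058587]
```

```bash
python3 -m creep '[0,0,0,0.05,0,0,-0.008,0.02,0.05,0.062,0,-0.016,0.034,0.04,0.062,0,-0.016,0.034,0.01,0.062,0,-0.016,0.034,0,0.062,0,-0.016,0.034,0,0.062,0,-0.016,0.034,0,0.062,0,-0.016,0.034,0,0.062,0,-0.016,0.034,0,0.062,0,-0.016,0.034,0,0.062,0,-0.012,0.02,0,0.062,0,0,0,0,0]';python3 -c "
from h import *
s=telemetry.observe();print(s['tool_pos'],s['tool_rot'],s['contact_force'],st(s['tool_pos']))
"
```

```text
time: 26.78
tool_pos: [0.4469, 0.1539, 0.1778]
tool_rot: [3.118, -0.031, 1.348]
contact_force: [-0.3, -0.5, -2.5]
opening: 0.04
[0.44685147 0.15386723 0.17783633] [ 3.11818634 -0.03081752  1.34787226] [-0.34444329 -0.53675577 -2.51053231] [ -6.31083218 -78.08847184]
```

```bash
python3 -m creep '[0,0.005,0.003,-0.04,-0.021,0,0.003,0.003,-0.03,0,0,0,0,0,0]';python3 -c "
from h import *
s=telemetry.observe();print(s['tool_pos'],s['tool_rot'],s['contact_force'],st(s['tool_pos']))
cam('wrist','w16.png');b=cv2.imread('pics/w16.png')
cv2.imwrite('pics/z16.png',cv2.convertScaleAbs(cv2.resize(b[60:260,170:350],None,fx=3,fy=3,interpolation=cv2.INTER_CUBIC),alpha=3))
"
```

```text
time: 27.15
tool_pos: [0.4566, 0.1585, 0.1064]
tool_rot: [3.116, -0.031, 1.323]
contact_force: [-0.2, -0.2, -2.6]
opening: 0.04
[0.45662799 0.15849971 0.10644733] [ 3.11573392 -0.03090246  1.32300356] [-0.24213301 -0.17085627 -2.64935022] [  2.05458468 -71.22843808]
```

View pics/z16.png

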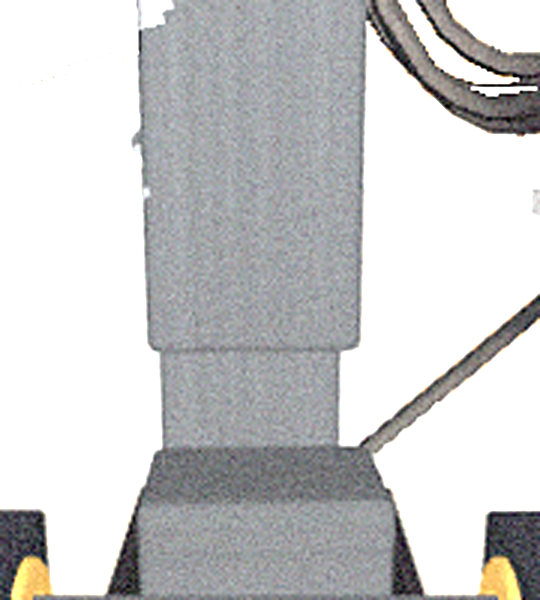

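```bash
python3 - <<'E'
from h import *
c=cam('wrist'); s=telemetry.observe(); z=s['tool_pos'][2]
Z=lambda x,y:(170+x/3-.4,60+y/3-.4)
print('tcp',st(s['tool_pos']),s['tool_pos'])
print('full',st(ray(c,[Z(148,330),Z(360,330)],.07)),st(ray(c,[Z(148,348),Z(360,348)],.07)),'low blk',st(ray(c,[Z(163,420),Z(338,420)],.04)))
print('heldbot',st(ray(c,[Z(157,450),Z(374,450)],z-.0285)),'heldtop',st(ray(c,[Z(140,504),Z(392,504)],z+.0)))
E
```

```text
tcp [  3.18187977 -70.68655696] [0.45785289 0.15875278 0.1085207 ]
full [[-18.02108369 -34.07046971]
 [ 21.01506376 -34.45231312]] [[-18.13632553 -37.44833292]
 [ 21.08287771 -37.85270324]] low blk [[-18.35782732 -60.19210988]
 [ 20.37928347 -60.67495708]]
heldbot [[-16.18785043 -53.92319665]
 [ 22.70050116 -54.44712452]] heldtop [[-16.35360373 -52.95945161]
 [ 21.45095882 -53.5357809 ]]
```

```bash
python3 -m creep '[0,0.0005,0.006,-0.018,0.003,0,0.0,0.004,-0.014,0,0,0,0,0,0]';python3 -c "
from h import *
s=telemetry.observe();print(s['tool_pos'],s['tool_rot'],s['contact_force'],st(s['tool_pos']))
"
```

```text
time: 27.62
tool_pos: [0.4611, 0.1684, 0.0793]
tool_rot: [3.105, -0.035, 1.325]
contact_force: [0.6, 0.2, -2.4]
opening: 0.0396
[0.46108985 0.16843734 0.0792955 ] [ 3.1054303  -0.03534387  1.32461237] [ 0.6383335   0.19523176 -2.3847944 ] [  3.97977929 -60.50657843]
```

```bash
python3 -m creep '[0,-0.002,0.002,-0.005,0.002,0,0,0,0,0]';python3 -c "
from h import *
s=telemetry.observe();print(s['tool_pos'],s['tool_rot'],s['contact_force'],st(s['tool_pos']))
cam('wrist','w17.png');b=cv2.imread('pics/w17.png')
cv2.imwrite('pics/z17.png',cv2.convertScaleAbs(cv2.resize(b[60:260,170:350],None,fx=3,fy=3,interpolation=cv2.INTER_CUBIC),alpha=3))
"
```

```text
time: 27.88
tool_pos: [0.4596, 0.1705, 0.0752]
tool_rot: [3.104, -0.036, 1.327]
contact_force: [0.2, 0.7, -3.0]
opening: 0.0398
[0.45962705 0.17047227 0.07517294] [ 3.10368312 -0.03605382  1.32668082] [ 0.22460965  0.70326174 -2.97755576] [  2.06813755 -58.88597679]
```

View pics/z17.png

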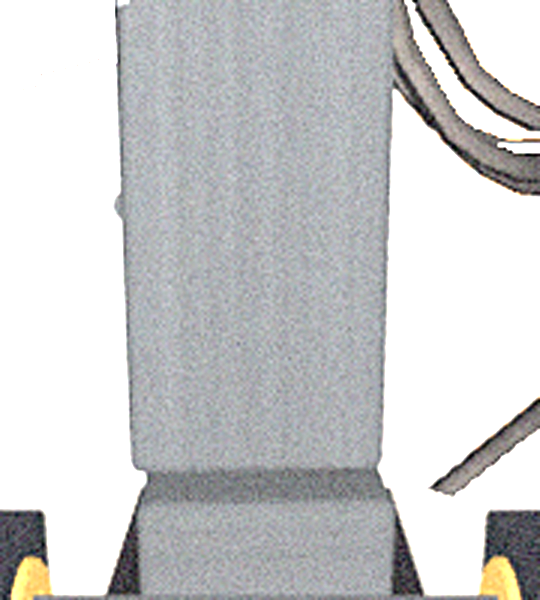

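```bash
python3 -m creep '[0,-0.0009,0.001,-0.0035,0,0,0,0,0,0]';python3 -c "
from h import *
s=telemetry.observe();print(s['tool_pos'],s['tool_rot'],s['contact_force'],st(s['tool_pos']))
cam('wrist','w18.png');b=cv2.imread('pics/w18.png')
cv2.imwrite('pics/z18.png',cv2.convertScaleAbs(cv2.resize(b[160:260,190:320],None,fx=6,fy=6,interpolation=cv2.INTER_CUBIC),alpha=3))
"
```

```text
time: 28.18
tool_pos: [0.4593, 0.1715, 0.0721]
tool_rot: [3.102, -0.037, 1.327]
contact_force: [-0.7, -0.1, -3.0]
opening: 0.0398
[0.45930333 0.17154482 0.07214761] [ 3.10212301 -0.03671157  1.32664524] [-0.68021738 -0.06613016 -2.97901445] [  1.49455404 -57.92360593]
```

View pics/z18.png

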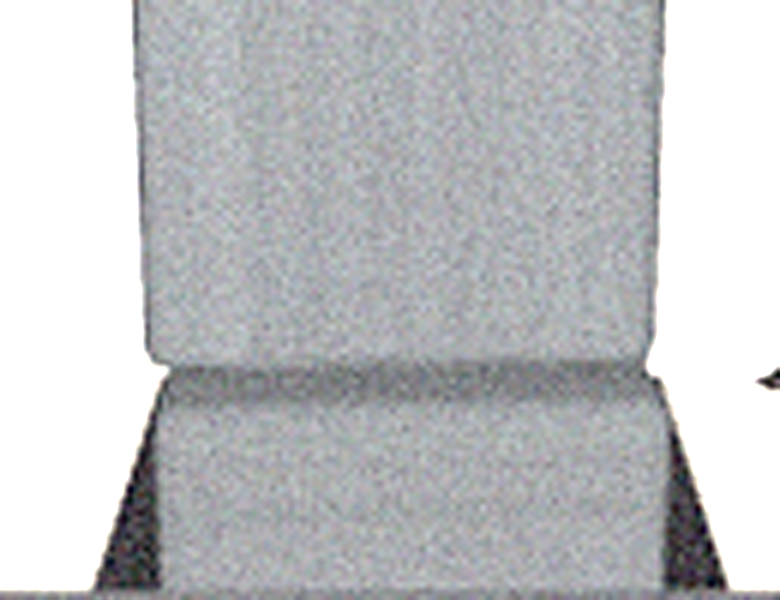

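```bash
python3 -m creep '[0,-0.0007,0.001,-0.0018,0,0,0,0,0,0]';python3 -c "
from h import *
s=telemetry.observe();print(s['tool_pos'],s['tool_rot'],s['contact_force'],st(s['tool_pos']))
cam('wrist','w19.png');b=cv2.imread('pics/w19.png')
cv2.imwrite('pics/z19.png',cv2.convertScaleAbs(cv2.resize(b[160:260,190:320],None,fx=6,fy=6,interpolation=cv2.INTER_CUBIC),alpha=3))
"
```

```text
time: 28.48
tool_pos: [0.4588, 0.1726, 0.0704]
tool_rot: [3.102, -0.037, 1.327]
contact_force: [-0.7, -0.0, -3.4]
opening: 0.0399
[0.45878824 0.17260023 0.07042738] [ 3.1016924  -0.03690142  1.32660234] [-6.67653617e-01 -1.26209462e-03 -3.39185729e+00] [  0.73943792 -57.02415099]
```

View pics/z19.png

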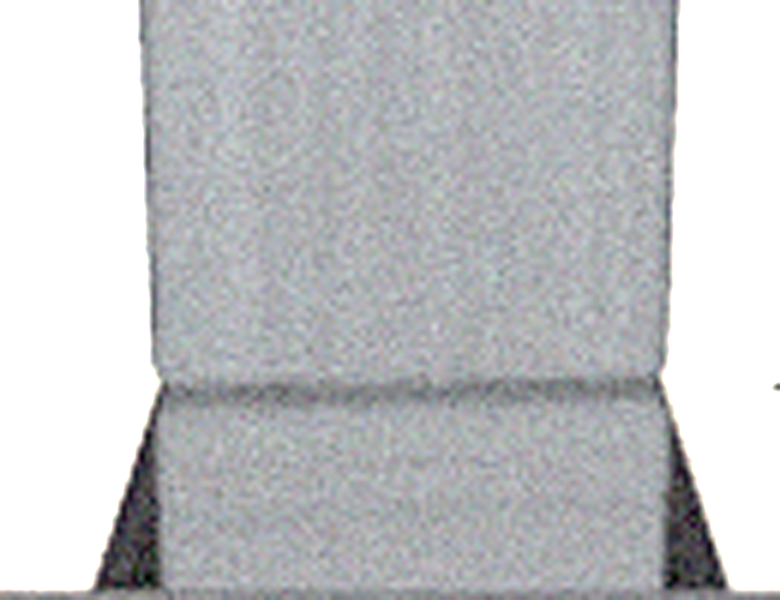

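```bash
python3 -m creep '[0,0,0.001,-0.0008,0,0,0,0.0008,-0.0004,0]';python3 -c "
from h import *
s=telemetry.observe();print(s['tool_pos'],s['tool_rot'],s['contact_force'],st(s['tool_pos']))
"
```

```text
time: 28.78
tool_pos: [0.4591, 0.1733, 0.0702]
tool_rot: [3.101, -0.035, 1.328]
contact_force: [-1.5, -6.8, 3.2]
opening: 0.0396
[0.45911452 0.17332726 0.07019755] [ 3.10055318 -0.03506065  1.327822  ] [-1.48893921 -6.76808875  3.2326234 ] [  0.88013901 -56.23978378]
```

Contact is made both endwise and on the course below. Next I release and retract.

```bash
python3 -m creep '[0.7,0,0,0,0,0.7,0,0,0,0,0.7,0,0,0.0,0,0.8,0,0,0.05,0,0.8,0,-0.005,0.05,0,0.8,0,-0.02,0,0,0.8,0,0,0,0]'; python3 -c "
from h import *
s=telemetry.observe();print(s['tool_pos'],s['tool_rot'],s['contact_force'],st(s['tool_pos']))
cam('wrist','w20.png');b=cv2.imread('pics/w20.png')
cv2.imwrite('pics/z20.png',cv2.convertScaleAbs(cv2.resize(b[0:240,190:320],None,fx=4,fy=2.5,interpolation=cv2.INTER_CUBIC),alpha=3))
"
```

```text
time: 29.65
tool_pos: [0.4598, 0.1487, 0.1736]
tool_rot: [3.099, -0.036, 1.328]
contact_force: [-0.2, -0.5, -0.0]
opening: 0.0733
[0.45976587 0.1486626  0.17360088] [ 3.09883707 -0.03648914  1.32806475] [-0.15051985 -0.52004163 -0.02075065] [  7.47906901 -80.01422392]
```

View pics/w20.png

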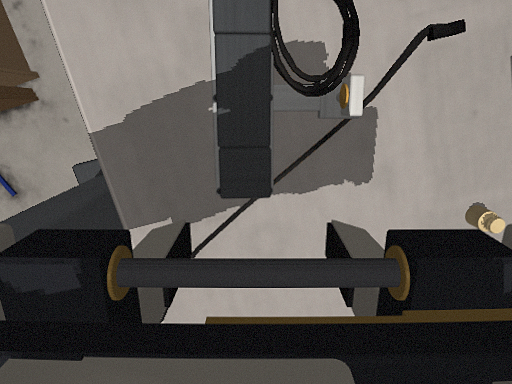

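View pics/z20.png

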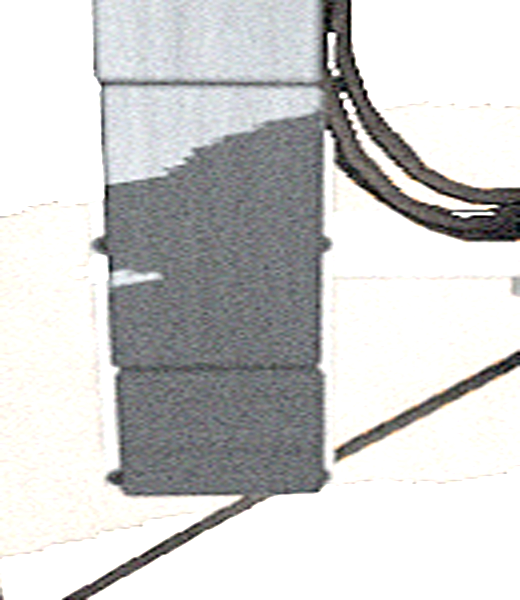

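```bash
python3 -m creep '[0.8,0,-0.05,0.03,0,0.8,0,-0.05,0.02,0,0.8,0,-0.05,0,0,0.8,0,-0.05,0,0,0.8,0,0,0,0]'; python3 -c "
from h import *
a=cam('scene','s2.png')['image'][130:320,60:340,::-1];b=cam('top','t2.png')['image'][130:260,110:400,::-1]
a=cv2.resize(a,(560,380),interpolation=cv2.INTER_CUBIC);b=cv2.resize(b,None,fx=2.7,fy=2.7,interpolation=cv2.INTER_CUBIC)
cv2.imwrite('pics/sz2.png',cv2.convertScaleAbs(a,alpha=1.6));cv2.imwrite('pics/tz2.png',cv2.convertScaleAbs(b,alpha=1.6))
b=cam('scene')['image'][220:290,140:240,::-1];cv2.imwrite('pics/sz3.png',cv2.convertScaleAbs(cv2.resize(b,None,fx=7,fy=7,interpolation=cv2.INTER_CUBIC),alpha=2.2))
"
```

```text
time: 30.32
tool_pos: [0.46, -0.053, 0.2227]
tool_rot: [3.101, -0.038, 1.332]
contact_force: [-1.3, 0.1, -0.8]
opening: 0.0735
```

View pics/sz3.png

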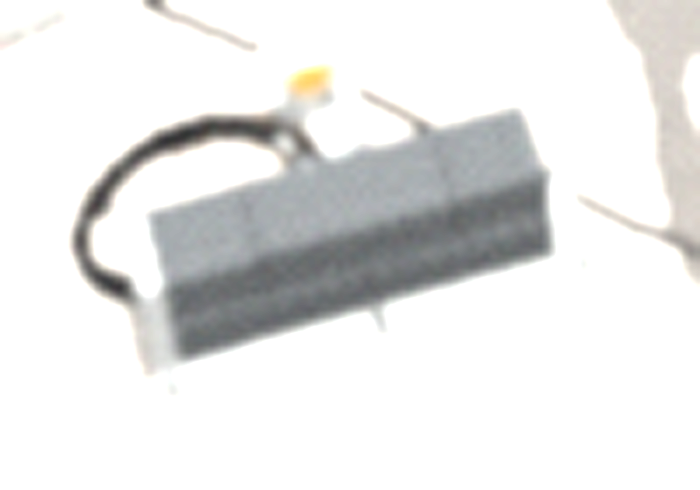

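View pics/tz2.png

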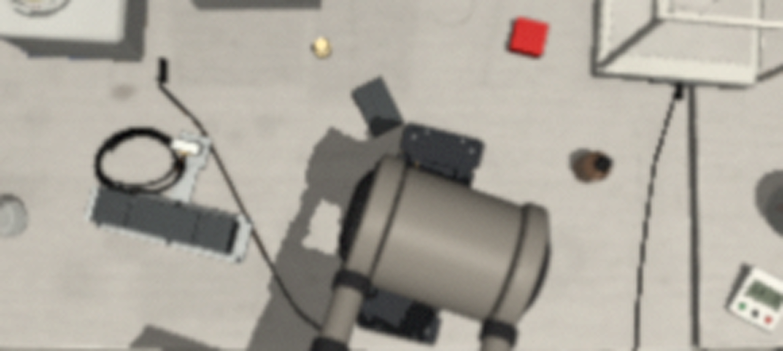

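The scene view shows a straight two-course wall with an even, flat top. The top view shows closed joints and the bystanders and spare where they were. Handing in.

```bash
python3 -c "
from h import *
print(workorder.hand_in())"
```

```text
the job is handed in; nothing more can be done
None
```

The wall is finished and handed in at about 30 s of the 72 s limit; no verdict was reported.

- **What I did:** I laid one full block (at first near x 0.455, y -0.04 m) end to end with the bolted one. The second course then went on from the end plate as half block, full block, half block. I slid each block along the wall until I felt light contact of about 4–7 N before releasing it.
- **Joints and alignment:** The last wrist view shows all joints closed. By eye and pixel scale, the upper blocks are in line to within about 0.6 mm of each other. The bottom block was flush with the bolted one to under about 1 mm in a view taken just after it was laid.
- **Flatness:** The tool tilted up to about 2° during the last pick and placing. The scene view after release shows the wall top even and flat.
- **Other items:** In the final top view, the weight, the bottle, the timer and the red block look unmoved. The spare was partly hidden by the arm, but what shows of it is in its old place. The vial was hidden behind the arm and not rechecked at the end; I last saw it in place from the wrist camera at about 23 s. The beaker is at the edge of the final view, and I did not compare its position with the start.
- **Disagreements:** The top and wrist cameras differed by up to about 4 mm on block positions. I corrected for this at each placing with close wrist views and the contact force.

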